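Slide a copper busbar out of its groove and set it in the holder

TASK

Fetch the long copper bar for an order: it lies flush in its groove, so come down on it slowly, press lightly and slide it out over the open front end of the bed, the end nearest the robot, until enough sticks out to be pinched by its two sides while the rest still lies in the groove. Then pinch the overhanging end, take the bar out, and seat it gently in both notches of the black holder, flat and with its ends sticking out about equally, and let go. Leave the two short bars and everything else on the bench where they are, and do not drop the bar.

Things in the scene. Friction and masses are not known exactly. Their poses are not given: they have to be found in the camera images.
- busbar: the long copper bar, 160 long x 30 wide x 6 thick (mm), about 0.25 kg, the longest of the three; any groove may hold it. Origin: centre of its underside; x along its length, y across, z up (top face at z = 6 mm). It starts on a groove's floor, its top flush with the bed, its front end 5 to 15 mm behind the bed's front edge
- bed: grooved plastic bed fixed to the bench, white with grey ridges, 180 (x) x 184 (y) x 56 mm high. Origin: centre of its underside; z up. Three grooves along x at y = -58, 0, 58 mm, 34 mm wide, 6 mm deep (floor at z = 50 mm), open at the front end (x = -90 mm, towards the robot), closed at the back by a 3 mm wall
- bed_front (a point): middle of the bed's front edge at the grooves' floor height. Bars slide on the plastic with a low friction (coefficient about 0.2); fingertips grip copper much better, so a press of 5 to 10 N drags a bar along. The plastic is spoilt by more than 30 N on a bar, so touch down at 10 mm/s or less. A bar slid out 80 mm or more tips over the edge; 35 to 60 mm of overhang is plenty to pinch
- holder: busbar holder fixed to the bench: steel base 120 x 90 x 6 mm, two black insulators 20 mm thick (x), 80 mm wide (y), 57 mm high, centred at x = -32 and 32 mm. Each has a notch open at the top, centred at y = 0: 34 mm wide, floor at z = 45 mm, 12 mm deep, its upper 6 mm widening by 6 mm a side as a lead-in. Origin: centre of the base's underside, z up
- holder_seat (a point): midpoint between the two notches, at the height of their floors: where the centre of the seated bar's underside belongs; x is the direction in which the bar lies (either end may lead). Each end of a centred bar sticks out 38 mm beyond the insulators. The insulators crack if the bar is pressed or dropped on them with more than 30 N
- short_bar_1: a short copper bar, 110 x 30 x 6 mm, in another groove of the bed; a bystander. Origin: centre of its underside, x along its length
- short_bar_2: a second short copper bar, 110 x 30 x 6 mm, in the remaining groove; a bystander. Origin: centre of its underside, x along its length
- breaker: a white circuit breaker standing on the bench between bed and holder, 70 x 36 x 91 mm; a bystander, origin at the centre of its underside
- carton_white: a white carton, 75 x 110 x 60 mm, behind the bed and holder; a bystander, origin at the centre of its underside
- carton_red: a flat red carton, 90 x 140 x 45 mm, on the robot's left; a bystander, origin at the centre of its underside
- tape_roll: a roll of clear tape lying flat, diameter 90 mm, 48 mm high; a bystander, origin at the centre of its underside
- driver: a screwdriver lying on the bench on the robot's right; a bystander
Things that resemble listed ones, but are neither listed nor needed, are in the scene too. Leave any blue or pink look-alike of the holder alone.

How it is judged (in metres and radians):
On the way, in this order (a step that is already met when the one before it is completed fails the run):
1. the long bar overhangs the bed's front edge by at least 28 mm while still lying flat in its groove (x of busbar in the frame of bed between -0.09 and -0.038 m and z of busbar in the frame of bed between 0.047 and 0.053 m and angle between busbar's own z axis and vertical below 0.06 rad), for 0.2 s.
2. the long bar is held in the fingers, clear of the bed (contact force between the fingers and busbar above 1 N and contact force between busbar and bed below 0.05 N and contact force between busbar and holder below 0.05 N and height (world z) of busbar above 0.045 m), for 0.2 s.
At the end, for the whole second after the job is handed in: the long bar lies flat and at rest in both notches of the holder (underside within 2.5 mm of the notch floors, within 6 mm of the middle across and 15 mm along, in line to 0.1 rad), released; the short bars within 12 mm of where they were (z of busbar in the frame of holder between 0.0425 and 0.0475 m and x of busbar in the frame of holder between -0.015 and 0.015 m and y of busbar in the frame of holder between -0.006 and 0.006 m and angle between the x axis of busbar and the x axis of holder, either way round below 0.1 rad and angle between busbar's own z axis and vertical below 0.05 rad and linear speed of busbar below 0.01 m/s and contact force between the fingers and busbar below 0.05 N and distance of each of short_bar_1, short_bar_2 from where it was at the start of the episode below 0.012 m); the robot touches nothing.
It fails at once if a bar is pressed on the bed with more than 30 N (contact force between any of busbar, short_bar_1, short_bar_2 and bed above 30 N).
It fails at once if the long bar is pressed or dropped on the holder with more than 30 N (contact force between busbar and holder above 30 N).
It fails at once if the long bar is dropped to the bench (height (world z) of busbar below 0.025 m).
It fails at once if a short bar is disturbed (12 mm) (distance of any of short_bar_1, short_bar_2 from where it was at the start of the episode above 0.012 m).
It fails at once if another thing on the bench is moved by more than 20 mm (distance of any of breaker, carton_white, carton_red, tape_roll, driver from where it was at the start of the episode above 0.02 m).
It also fails if it takes over 58 s, if anything falls off the work surface, if the arm or the gripper's body presses on something with over 40 N, if the wrist force passes 120 N, or if a joint passes its speed limit or range.

ROBOT

A 6-joint arm with a two-finger parallel gripper is mounted at the origin on the work surface. World frame = base frame: x ahead of the robot, y to its left, z up, the work surface at z = 0. Lengths are in mm, angles in rad, forces in N, time in s.
With the tool pointing down it reaches from about 275 to 1000 mm from the base axis. Payload 8.4 kg.
Tool frame: the origin (TCP) lies midway between the tips of the shut fingers; the grasp point (between the pads) lies 19 mm behind it; z points along the fingers, y is the line along which they close (so a half turn about z gives the same grasp; the last joint's range is limited). The gripper opens to 85 mm and grips with 20 to 120 N. Pads are 22 mm wide; open, the fingers measure 114 mm over their backs; the gripper's body (76 mm by 85 mm) begins 54 mm behind the grasp point. The pads swing forward as they close: fully open they stand 13 mm farther back than shut.
Start: joints at [1.134, 0.353, 1.633, -0, 1.155, -0.002], TCP at [263.267, 566.849, 231.281] pointing down, gripper open.
Joint ranges: [-2.63, 2.63], [-0.92, 2.1], [0.06, 2.66], [-1.3, 4.44], [0, 2.69], [-3.02, 3.02]. Speed limits (rad/s): [2.22, 2.22, 2.79, 3.14, 3.14, 3.14].

INTERFACE

Orientations are given as [roll, pitch, yaw] about the fixed x, y, z axes, in that order (R = Rz(yaw) Ry(pitch) Rx(roll)).
In Python, from rig import telemetry, optics, r gives the robot as it stands.
- The arm moves only by the tool play_rows, never from a script. Its arguments are lists of equal length, an entry for each row: "dp": the shift along the tool's x, y, z in units of 40 mm (1.0 is 40 mm), a list of three; "rot": the turn, a rotation vector about the tool's x, y, z in units of 6 degrees (1.0 is 6 degrees), a list of three. In form: {"dp": [[tx, ty, tz], ...], "rot": [[ax, ay, az], ...]}. A call has 1 to 5 rows; each row is the pose to reach, as a shift and turn from the pose commanded when the call began, along the tool's axes at that moment; what a row does not reach only later rows make up. A row lasts 1/12 s, in which the tool goes at most 41.7 mm and 7.16 degrees, less where a joint would pass 70% of its speed; a pose out of reach is approached as far as the arm can. A call with a gripper value outside its range is refused whole. "fingers" is the opening, from 0 (shut) to 1 (fully open), set as the call begins (left out, the last holds). The fingers move at their own pace and stop on an object; "grip_force" is the grip in N (left out, the last holds). Time passes only in rows, so rows that repeat a pose let the fingers close. It gives the time, the measured TCP pose, the force, the opening and the grip force at its end, in the units of the state.
- telemetry.sense(): the state, without advancing time (a new reading comes with each control period).
- optics.grab_frame(name): name is "scene" or "top" or "wrist"; returns a dict with "color" (480x640x3 uint8, red, green, blue), "mtx" (3x3 intrinsics, pixels), "R" (3x3) and "t" (3): a world point X has camera coordinates R X + t; the wrist camera has in their place "mount" (4x4, takes a point from camera to tool coordinates, whose origin is the TCP and whose axes are the flange's). Camera axes: x right, y down, z forward; pixel columns grow to the right and rows downward; lengths in mm; the calibration is good to about 2 mm. A picture is of the moment at which its call begins: read the wrist's pose just before it. There is no depth.
- r.sign_off(): hands the job in; it is judged then, once.
The state is a dict: "clock": time; "qpos": joint angles; "qvel": joint speeds; "joint_efforts": joint torques, N m; "eef_pos": TCP position; "tcp_rot": TCP orientation; "contact_force": force on the tool from outside, world axes, zero at the start; "wrist_torque": the same for the moment, N m; "opening": opening from 0.0 (shut) to 1.0 (fully open); "grasp_force": force on a finger pad.
Only numpy, scipy, OpenCV 4.12 (cv2) and the standard library are available. Lean on these libraries where they do the work, as an engineer would, in place of code of your own. Each camera call takes 0.05 s, during which the arm holds its last target. There are 200 camera calls.

## Working session

There is one attempt and no reset: what is moved stays moved. The work goes in short steps, Python scripts to look and compute and a tool call to move; the robot and the scene stay as the last step left them, time stands still between calls to the robot, and variables do not carry over. Pictures are saved under pics/ and viewed, at most 10 in all, crops included, and the job is handed in when it is done.

Besides the shell and the picture viewer there is one more tool, called after ">>>" in YAML: its name, and indented under it one key for each argument. play_rows: Moves the arm, as the interface text tells. Its arguments: {"type":"object","properties":{"dp":{"type":"array"},"rot":{"type":"array"},"fingers":{"type":"number"},"grip_force":{"type":"number"}},"required":["dp","rot"]}

```bash
mkdir -p pics; ls
python3 - <<'E'
from rig import telemetry, optics, r
import cv2,numpy as np,pickle
s=telemetry.sense();print(s)
d={}
for n in("scene","top"):
    f=optics.grab_frame(n);d[n]=f
    cv2.imwrite(f"pics/{n}0.png",f["color"][:,:,::-1]);print(n,f["mtx"],f["R"],f["t"])
pickle.dump(d,open("f0.pkl","wb"))
E
```

```text
pics
{'clock': 0.0, 'qpos': array([ 1.13359797e+00,  3.53643671e-01,  1.63409822e+00, -7.48514886e-06,
        1.15519937e+00, -2.40075287e-03]), 'qvel': array([ 0.00020011, -0.00058338, -0.00125731, -0.00097917, -0.00096056,
        0.00019471]), 'joint_efforts': array([-3.59723426e-04, -6.05265355e+01, -3.42070341e+01,  5.94144808e-05,
        9.15419514e-03,  6.87960596e-05]), 'eef_pos': array([263.07698886, 566.43433929, 230.57984227]), 'tcp_rot': array([-3.14024404e+00,  3.60621584e-06,  2.70679808e+00]), 'contact_force': array([-0.81473925, -0.32088982,  0.2846449 ]), 'wrist_torque': array([ 0.00916817,  0.00101064, -0.05523234]), 'grasp_force': 0.0, 'opening': 1.0005951505979371}
scene [[524.99128416   0.         319.36219649]
 [  0.         524.99128416 230.00446655]
 [  0.           0.           1.        ]] [[ 0.69368462  0.72021297 -0.00974341]
 [ 0.59969589 -0.58499363 -0.54602866]
 [-0.39895675  0.3729286  -0.83770984]] [-356.04815566 -243.44963385 1396.10062989]
top [[513.00683544   0.         311.37228794]
 [  0.         513.00683544 241.59917099]
 [  0.           0.           1.        ]] [[-0.00619319 -0.99995805 -0.00674812]
 [-0.99759828  0.00664385 -0.06894586]
 [ 0.0689878   0.00630492 -0.99759758]] [   3.08735403  513.62564006 1343.53485064]
```

View pics/top0.png

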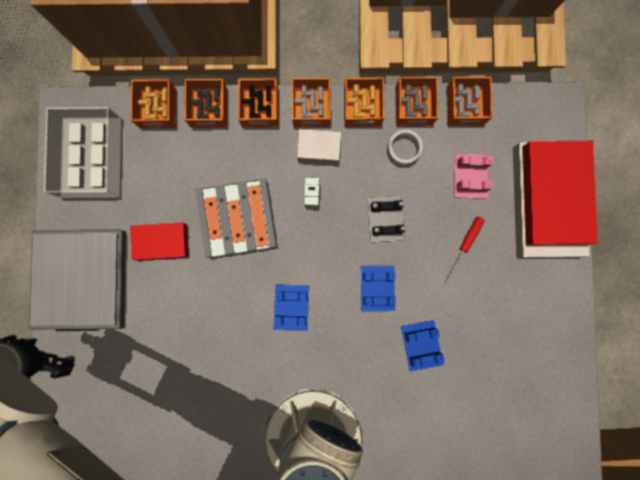

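View pics/scene0.png

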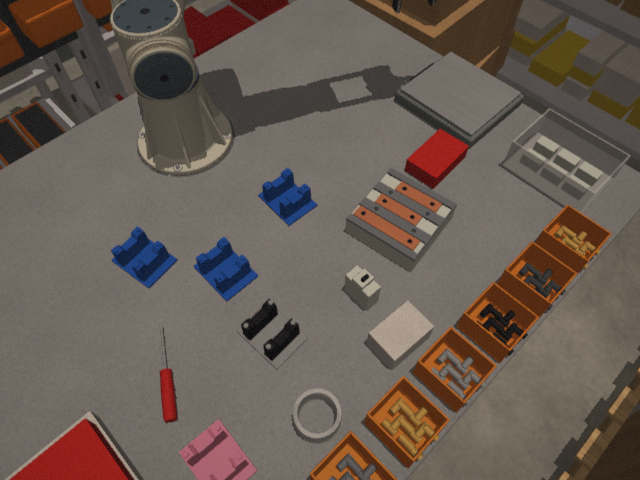

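The top view has three copper bars in the bed: (212,222), (237,222) and (260,214). The right one looks longest. The black holder is at (386,218). Its look-alikes are blue at (291,307), (378,288) and (423,345), and pink at (473,175). The breaker is at (312,192). Next is one close crop to check the choice, plus a measurement.

```bash
cat > h.py <<'E'
import numpy as np,cv2
def unproj(f,px,z):
    px=np.atleast_2d(px).astype(float)
    d=np.c_[px,np.ones(len(px))]@np.linalg.inv(f["mtx"]).T@f["R"]
    c=-f["R"].T@f["t"]
    return c+d*((z-c[2])/d[:,2])[:,None]
def proj(f,X):
    q=np.atleast_2d(X)@f["R"].T+f["t"];q=q@f["mtx"].T
    return q[:,:2]/q[:,2:]
E
python3 - <<'E'
import pickle;from h import *
d=pickle.load(open("f0.pkl","rb"))
for n,roi in(("top",(195,170,90,100)),("scene",(330,160,140,110))):
    f=d[n];x,y,w,h=roi;im=cv2.resize(f["color"][y:y+h,x:x+w],None,fx=4,fy=4,interpolation=cv2.INTER_CUBIC)
    hsv=cv2.cvtColor(im,cv2.COLOR_RGB2HSV)
    m=cv2.inRange(hsv,(4,110,90),(18,255,255));m=cv2.morphologyEx(m,cv2.MORPH_CLOSE,np.ones((25,25)))
    for c in cv2.findContours(m,0,2)[0]:
        if cv2.contourArea(c)<2000: continue
        P=unproj(f,(c[:,0]+.5)/4-.5+np.array([x,y]),56)[:,:2].astype(np.float32)
        r=cv2.minAreaRect(P);b=cv2.boxPoints(r);print(n,r,b.round(0).tolist())
f=d["top"];a=cv2.resize(f["color"][170:270,190:285],None,fx=4,fy=4,interpolation=cv2.INTER_CUBIC)
b=cv2.resize(f["color"][185:255,355:420],None,fx=400/70,fy=400/70,interpolation=cv2.INTER_CUBIC)
cv2.imwrite("pics/crop1.png",np.hstack([a,b])[:,:,::-1]);print(a.shape,b.shape)
E
```

```text
top ((566.0264892578125, 195.4469451904297), (107.91182708740234, 31.617069244384766), 8.654921531677246) [[510.0, 203.0], [515.0, 172.0], [622.0, 188.0], [617.0, 219.0]]
top ((574.6280517578125, 255.57691955566406), (108.15812683105469, 32.07761764526367), 8.632832527160645) [[519.0, 263.0], [524.0, 232.0], [631.0, 248.0], [626.0, 280.0]]
top ((579.7161865234375, 139.01800537109375), (158.11912536621094, 31.49007225036621), 8.706070899963379) [[499.0, 143.0], [504.0, 111.0], [660.0, 135.0], [655.0, 167.0]]
scene ((581.522705078125, 140.27203369140625), (159.78738403320312, 32.214134216308594), 8.779611587524414) [[500.0, 144.0], [505.0, 112.0], [663.0, 137.0], [658.0, 168.0]]
scene ((567.640380859375, 196.7738494873047), (110.1903076171875, 32.52157974243164), 8.554300308227539) [[511.0, 205.0], [516.0, 172.0], [625.0, 189.0], [620.0, 221.0]]
scene ((576.2069702148438, 256.8299865722656), (110.0604476928711, 32.15428161621094), 8.744682312011719) [[519.0, 264.0], [524.0, 233.0], [633.0, 249.0], [628.0, 281.0]]
(400, 380, 3) (400, 371, 3)
```

View pics/crop1.png

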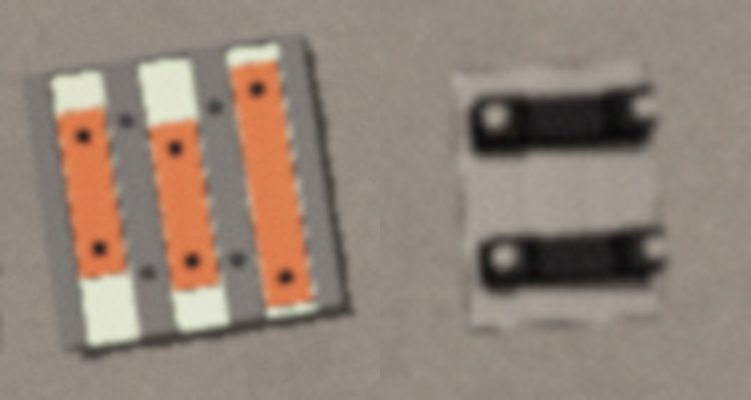

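The right-hand bar measures 158–160 mm, so it is the busbar. Its centre is about (580.6, 139.7) and its yaw 0.152. The short ones measure 108–110 mm. The holder is the black one with the steel base. I'm moving over the bar now with the fingers shut. I turn so the 22 mm pad width lies across the bar.

>>> play_rows:
  dp:
    - [-0.8,-0.42,0]
    - [-1.6,-0.83,0]
    - [-2.4,-1.24,0]
    - [-3.2,-1.66,0]
    - [-3.97,-2.07,0]
  rot:
    - [0,0,0]
    - [0,0,0]
    - [0,0,0]
    - [0,0,0]
    - [0,0,0]
  fingers: 0

```text
clock: 0.52
eef_pos: [373.0, 423.3, 231.0]
tcp_rot: [-3.141, -0.0, 2.707]
contact_force: [0.7, -0.4, 0.7]
opening: 0.3
grasp_force: 0.0
```

>>> play_rows:
  dp:
    - [-0.8,-0.42,0]
    - [-1.6,-0.83,0]
    - [-2.4,-1.24,0]
    - [-3.2,-1.66,0]
    - [-3.97,-2.07,0]
  rot:
    - [0,0,0]
    - [0,0,0]
    - [0,0,0]
    - [0,0,0]
    - [0,0,0]

```text
clock: 0.93
eef_pos: [482.3, 281.1, 231.1]
tcp_rot: [-3.141, -0.0, 2.707]
contact_force: [-0.3, 0.3, 0.1]
opening: 0.001
grasp_force: 0.0
```

>>> play_rows:
  dp:
    - [-0.8,-0.42,0]
    - [-1.6,-0.83,0]
    - [-2.4,-1.24,0]
    - [-3.2,-1.66,0]
    - [-3.97,-2.07,0]
  rot:
    - [0,0,0.9]
    - [0,0,1.8]
    - [0,0,2.7]
    - [0,0,3.6]
    - [0,0,4.7]

```text
clock: 1.35
eef_pos: [591.4, 139.1, 231.0]
tcp_rot: [-3.141, -0.0, 2.21]
contact_force: [1.7, 1.1, 0.2]
opening: 0.001
grasp_force: 0.0
```

>>> play_rows:
  dp:
    - [0,0,0]
    - [0,0,0]
    - [0,0,0]
    - [0,0,0]
    - [0,0,0]
  rot:
    - [0,0,0.9]
    - [0,0,1.8]
    - [0,0,2.7]
    - [0,0,3.6]
    - [0,0,4.7]

```text
clock: 1.77
eef_pos: [590.5, 140.6, 230.8]
tcp_rot: [-3.141, 0.0, 1.718]
contact_force: [0.1, -0.1, -0.6]
opening: 0.001
grasp_force: 0.0
```

```bash
cat >> h.py <<'E'
from scipy.spatial.transform import Rotation as Ro
def wristcam(f,s):
    """make a wrist frame look like a fixed one (R,t in world)"""
    T=np.eye(4);T[:3,:3]=Ro.from_euler("xyz",s["tcp_rot"]).as_matrix();T[:3,3]=s["eef_pos"]
    M=np.linalg.inv(T@np.array(f["mount"]));f["R"]=M[:3,:3];f["t"]=M[:3,3];return f
def plan(s,pos,yaw):
    """shift (x40 mm) and turn (x6 deg) in tool axes to a downward pose"""
    R=Ro.from_euler("xyz",s["tcp_rot"]);T=Ro.from_euler("xyz",[np.pi,0,yaw])
    return (R.inv().apply(np.array(pos)-s["eef_pos"])/40).round(3),((R.inv()*T).as_rotvec(True)/6).round(2)
E
python3 - <<'E'
from rig import telemetry, optics
from h import *
import pickle
s=telemetry.sense();f=wristcam(optics.grab_frame("wrist"),s)
print(s["eef_pos"],s["tcp_rot"],s["contact_force"],s["clock"],f["mount"],f["mtx"])
pickle.dump((f,s),open("w1.pkl","wb"));cv2.imwrite("pics/w1.png",f["color"][:,:,::-1])
print(plan(s,[590.5,141.2,100],1.723))
E
```

```text
[590.48562203 140.62607234 230.801612  ] [-3.14066485e+00  3.60953655e-05  1.71767919e+00] [ 0.14323766 -0.0639249  -0.56651489] 1.7667 [[-2.48365060e-04 -9.62938681e-01 -2.69720290e-01  6.85936274e+01]
 [ 9.99999969e-01 -2.39639803e-04 -6.52773171e-05  2.78339008e-01]
 [-1.77766346e-06 -2.69720298e-01  9.62938711e-01 -1.42214699e+02]
 [ 0.00000000e+00  0.00000000e+00  0.00000000e+00  1.00000000e+00]] [[343.89467884   0.         323.05709628]
 [  0.         343.89467884 236.15242743]
 [  0.           0.           1.        ]]
(array([0.014, 0.005, 3.27 ]), array([-0.01,  0.  , -0.05]))
```

View pics/w1.png

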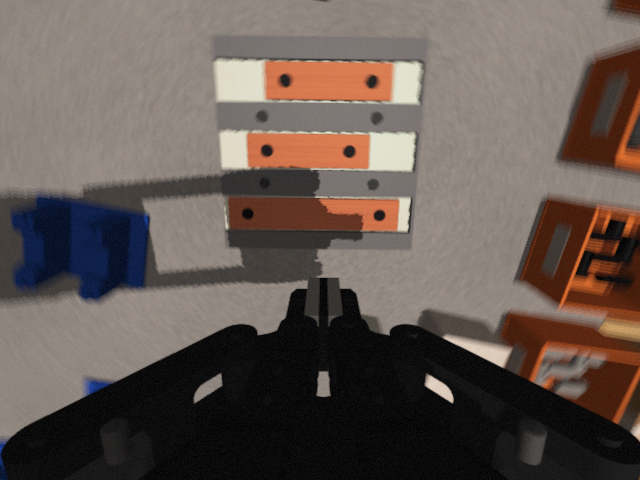

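The wrist view shows the long bar in the lowest groove, with corners near (228,197), (230,232), (398,200) and (410,233). The bed's front edge is at column ~225. I'll check this against the earlier measurement.

Run:
```python
import pickle;from h import *
f,s=pickle.load(open("w1.pkl","rb"))
hsv=cv2.cvtColor(f["color"],cv2.COLOR_RGB2HSV);m=cv2.inRange(hsv,(3,110,40),(20,255,255));m[:190]=0;m[240:]=0;m[:,:215]=0;m[:,420:]=0
m=cv2.morphologyEx(m,cv2.MORPH_CLOSE,np.ones((9,9)))
c=max(cv2.findContours(m,0,2)[0],key=cv2.contourArea)
r=cv2.minAreaRect(unproj(f,c[:,0],56)[:,:2].astype(np.float32));print(r,cv2.boxPoints(r).round(1).tolist())
print(unproj(f,[[213,38],[428,38],[411,249],[227,249],[266,217]],56).round(1).tolist())
print(proj(f,[[580.6,139.7,56]]))
```

```text
((581.1964111328125, 140.81370544433594), (158.76145935058594, 30.475841522216797), 7.739284992218018) [[500.5, 145.1999969482422], [504.6000061035156, 115.0], [661.9000244140625, 136.39999389648438], [657.7999877929688, 166.60000610351562]]
[[479.0, 275.2, 56.0], [654.3, 301.1, 56.0], [679.6, 120.3, 56.0], [503.5, 94.3, 56.0], [537.6, 131.3, 56.0]]
[[312.41559222 214.93062436]]
```

>>> play_rows:
  dp:
    - [0,0,0.8]
    - [0,0,1.6]
    - [0,0,2.4]
    - [0,0,3.1]
    - [0,0,3.5]
  rot:
    - [0,0,0]
    - [0,0,0]
    - [0,0,0]
    - [0,0,0]
    - [0,0,0]

```text
clock: 2.23
eef_pos: [588.7, 140.4, 87.8]
tcp_rot: [-3.137, 0.0, 1.725]
contact_force: [-1.1, -0.2, -0.3]
opening: 0.004
grasp_force: 0.0
```

>>> play_rows:
  dp:
    - [0,0,0.1]
    - [0,0,0.25]
    - [0,0,0.4]
    - [0,0,0.5]
    - [0,0,0.5]
  rot:
    - [0,0,0]
    - [0,0,0]
    - [0,0,0]
    - [0,0,0]
    - [0,0,0]

```text
clock: 2.65
eef_pos: [590.9, 140.9, 71.4]
tcp_rot: [3.141, -0.0, 1.723]
contact_force: [-1.1, -0.6, -0.8]
opening: 0.001
grasp_force: 0.0
```

>>> play_rows:
  dp:
    - [0,0,0.02]
    - [0,0,0.04]
    - [0,0,0.06]
    - [0,0,0.08]
    - [0,0,0.1]
  rot:
    - [0,0,0]
    - [0,0,0]
    - [0,0,0]
    - [0,0,0]
    - [0,0,0]

```text
clock: 3.07
eef_pos: [590.9, 140.9, 67.5]
tcp_rot: [3.141, -0.0, 1.722]
contact_force: [-0.6, -0.4, 0.7]
opening: -0.001
grasp_force: 0.0
```

>>> play_rows:
  dp:
    - [0,0,0.02]
    - [0,0,0.04]
    - [0,0,0.06]
    - [0,0,0.08]
    - [0,0,0.1]
  rot:
    - [0,0,0]
    - [0,0,0]
    - [0,0,0]
    - [0,0,0]
    - [0,0,0]

```text
clock: 3.48
eef_pos: [590.7, 140.9, 63.2]
tcp_rot: [-3.142, -0.0, 1.722]
contact_force: [0.2, -1.0, -0.3]
opening: -0.003
grasp_force: 0.0
```

>>> play_rows:
  dp:
    - [0,0,0.02]
    - [0,0,0.04]
    - [0,0,0.06]
    - [0,0,0.08]
    - [0,0,0.1]
  rot:
    - [0,0,0]
    - [0,0,0]
    - [0,0,0]
    - [0,0,0]
    - [0,0,0]

```text
clock: 3.9
eef_pos: [590.7, 140.9, 59.2]
tcp_rot: [-3.142, 0.0, 1.722]
contact_force: [-0.3, 0.1, 0.0]
opening: 0.002
grasp_force: 0.0
```

>>> play_rows:
  dp:
    - [0,0,0.01]
    - [0,0,0.02]
    - [0,0,0.03]
    - [0,0,0.04]
    - [0,0,0.04]
  rot:
    - [0,0,0]
    - [0,0,0]
    - [0,0,0]
    - [0,0,0]
    - [0,0,0]

```text
clock: 4.32
eef_pos: [590.7, 140.9, 57.6]
tcp_rot: [-3.142, -0.0, 1.722]
contact_force: [0.5, -0.2, 0.6]
opening: -0.001
grasp_force: 0.0
```

>>> play_rows:
  dp:
    - [0,0,0.01]
    - [0,0,0.02]
    - [0,0,0.03]
    - [0,0,0.03]
    - [0,0,0.03]
  rot:
    - [0,0,0]
    - [0,0,0]
    - [0,0,0]
    - [0,0,0]
    - [0,0,0]

```text
clock: 4.73
eef_pos: [590.7, 140.9, 56.4]
tcp_rot: [-3.142, 0.0, 1.723]
contact_force: [0.3, 0.6, -0.6]
opening: 0.001
grasp_force: 0.0
```

>>> play_rows:
  dp:
    - [0,0,0.01]
    - [0,0,0.015]
    - [0,0,0.015]
    - [0,0,0.015]
  rot:
    - [0,0,0]
    - [0,0,0]
    - [0,0,0]
    - [0,0,0]

```text
clock: 5.07
eef_pos: [590.8, 140.9, 56.1]
tcp_rot: [3.141, -0.0, 1.722]
contact_force: [-1.0, -0.6, 4.3]
opening: -0.004
grasp_force: 1.9
```

>>> play_rows:
  dp:
    - [0,0,0.007]
    - [0,0,0.009]
    - [0,0,0.009]
  rot:
    - [0,0,0]
    - [0,0,0]
    - [0,0,0]

```text
clock: 5.32
eef_pos: [590.9, 141.0, 56.1]
tcp_rot: [3.141, -0.0, 1.722]
contact_force: [-2.1, -0.4, 7.0]
opening: -0.005
grasp_force: 3.7
```

>>> play_rows:
  dp:
    - [0,-0.03,0]
    - [0,-0.08,0]
    - [0,-0.15,0]
    - [0,-0.22,0]
    - [0,-0.28,0]
  rot:
    - [0,0,0]
    - [0,0,0]
    - [0,0,0]
    - [0,0,0]
    - [0,0,0]

```text
clock: 5.73
eef_pos: [580.4, 139.4, 56.1]
tcp_rot: [3.139, -0.0, 1.722]
contact_force: [2.1, 0.3, 5.5]
opening: 0.0
grasp_force: 2.9
```

>>> play_rows:
  dp:
    - [0,-0.08,0.003]
    - [0,-0.16,0.003]
    - [0,-0.25,0.003]
    - [0,-0.33,0.003]
    - [0,-0.4,0.003]
  rot:
    - [0,0,0]
    - [0,0,0]
    - [0,0,0]
    - [0,0,0]
    - [0,0,0]

```text
clock: 6.15
eef_pos: [564.7, 137.0, 56.1]
tcp_rot: [3.139, -0.0, 1.722]
contact_force: [1.1, 0.1, 6.4]
opening: 0.0
grasp_force: 3.2
```

>>> play_rows:
  dp:
    - [0,-0.08,0]
    - [0,-0.16,0]
    - [0,-0.25,0]
    - [0,-0.33,0]
    - [0,-0.4,0]
  rot:
    - [0,0,0]
    - [0,0,0]
    - [0,0,0]
    - [0,0,0]
    - [0,0,0]

```text
clock: 6.57
eef_pos: [548.9, 134.6, 56.1]
tcp_rot: [3.139, -0.0, 1.722]
contact_force: [1.4, 0.2, 6.4]
opening: 0.001
grasp_force: 3.3
```

```bash
cat > bar.py <<'E'
import pickle;from h import *
from rig import telemetry, optics
f=optics.grab_frame("scene");s=telemetry.sense()
print(s["eef_pos"],s["contact_force"],s["clock"])
hsv=cv2.cvtColor(f["color"],cv2.COLOR_RGB2HSV);m=cv2.inRange(hsv,(3,110,50),(20,255,255))
for c in cv2.findContours(cv2.morphologyEx(m[160:270,320:470],cv2.MORPH_CLOSE,np.ones((5,5))),0,2)[0]:
    if cv2.contourArea(c)<100: continue
    r=cv2.minAreaRect(unproj(f,c[:,0]+[320,160],56)[:,:2].astype(np.float32));print(r,cv2.boxPoints(r).round(1).tolist())
E
python3 bar.py
```

```text
[548.3897835  134.50024339  56.0789913 ] [0.23290492 0.34856915 6.42346658] 6.6167
((599.0023193359375, 201.8144989013672), (46.98076248168945, 31.468631744384766), 7.978129863739014) [[573.5999755859375, 214.10000610351562], [577.9000244140625, 183.0], [624.4000244140625, 189.5], [620.0999755859375, 220.6999969482422]]
((539.9694213867188, 133.99868774414062), (160.0885467529297, 33.519309997558594), 9.847237586975098) [[458.20001220703125, 136.8000030517578], [464.0, 103.80000305175781], [621.7000122070312, 131.1999969482422], [616.0, 164.1999969482422]]
((576.0360717773438, 257.04241943359375), (109.84969329833984, 31.670711517333984), 8.469671249389648) [[519.4000244140625, 264.6000061035156], [524.0, 233.3000030517578], [632.7000122070312, 249.5], [628.0, 280.79998779296875]]
((537.5991821289062, 351.8440856933594), (89.533935546875, 114.11125946044922), 3.580289840698242) [[489.3999938964844, 406.0], [496.5, 292.1000061035156], [585.7999877929688, 297.70001220703125], [578.7000122070312, 411.6000061035156]]
```

The bar is following the finger: 42 mm so far. I'll slide 18 mm more, pause, and lift off.

>>> play_rows:
  dp:
    - [0,-0.08,0]
    - [0,-0.18,0]
    - [0,-0.28,0]
    - [0,-0.38,0]
    - [0,-0.45,0]
  rot:
    - [0,0,0]
    - [0,0,0]
    - [0,0,0]
    - [0,0,0]
    - [0,0,0]

```text
clock: 7.03
eef_pos: [531.0, 131.8, 56.1]
tcp_rot: [3.139, -0.0, 1.722]
contact_force: [1.5, 0.6, 7.8]
opening: 0.002
grasp_force: 3.3
```

>>> play_rows:
  dp:
    - [0,0,0]
    - [0,0,0]
    - [0,0,0]
    - [0,0,-0.02]
    - [0,0,-0.05]
  rot:
    - [0,0,0]
    - [0,0,0]
    - [0,0,0]
    - [0,0,0]
    - [0,0,0]

```text
clock: 7.45
eef_pos: [529.7, 131.5, 57.2]
tcp_rot: [-3.141, 0.0, 1.723]
contact_force: [0.7, -0.2, 0.2]
opening: -0.001
grasp_force: 0.0
```

>>> play_rows:
  dp:
    - [0,0,-0.2]
    - [0,0,-0.8]
    - [0,0,-1.4]
    - [0,0,-1.9]
    - [0,0,-2.2]
  rot:
    - [0,0,0]
    - [0,0,0]
    - [0,0,0]
    - [0,0,0]
    - [0,0,0]

```text
clock: 7.87
eef_pos: [530.8, 131.8, 147.9]
tcp_rot: [3.14, -0.0, 1.722]
contact_force: [1.1, -0.4, 0.6]
opening: 0.008
grasp_force: 0.0
```

```bash
python3 bar.py
python3 - <<'E'
from rig import telemetry, optics
from h import *
s=telemetry.sense();f=wristcam(optics.grab_frame("wrist"),s);cv2.imwrite("pics/w2.png",f["color"][:,:,::-1])
import pickle;pickle.dump((f,s),open("w2.pkl","wb"))
E
```

```text
[531.81951527 132.0384254  149.40717696] [ 1.74871892 -0.07392424  2.10236378] 7.9167
((522.3930053710938, 130.50360107421875), (159.6737518310547, 32.66762924194336), 9.52064323425293) [[441.0, 133.39999389648438], [446.3999938964844, 101.19999694824219], [603.7999877929688, 127.5999984741211], [598.4000244140625, 159.8000030517578]]
((567.9939575195312, 197.09217834472656), (109.38304901123047, 32.0122184753418), 8.808694839477539) [[511.5, 204.5], [516.4000244140625, 172.89999389648438], [624.5, 189.6999969482422], [619.5999755859375, 221.3000030517578]]
((576.0792846679688, 256.98223876953125), (109.79930114746094, 31.973033905029297), 8.719651222229004) [[519.4000244140625, 264.5], [524.2000122070312, 232.89999389648438], [632.7999877929688, 249.5], [627.9000244140625, 281.1000061035156]]
((536.3888549804688, 310.759033203125), (97.09085083007812, 31.078292846679688), 3.6078991889953613) [[487.0, 323.20001220703125], [488.8999938964844, 292.20001220703125], [585.7999877929688, 298.29998779296875], [583.9000244140625, 329.29998779296875]]
```

View pics/w2.png

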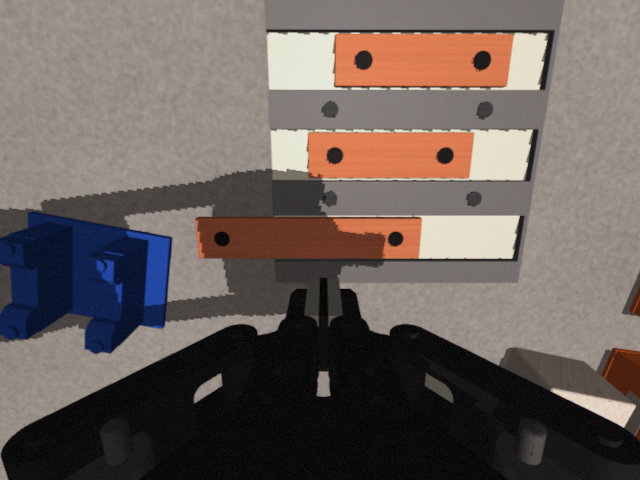

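The bar now overhangs by about 55 mm: its end is at column 197, the bed edge at 275, and the bar is 224 px long. It lies flat and the short bars haven't moved. Next I plan the pinch at 59 mm from its centre and check clearance to the blue look-alike.

Run:
```python
from rig import telemetry
from h import *
import pickle
d=pickle.load(open("f0.pkl","rb"))["top"]
print("blue base",unproj(d,[[275,284],[310,284],[309,331],[273,331]],5).round(0).tolist())
f,s=pickle.load(open("w2.pkl","rb"));b=unproj(f,[[197,217],[199,259],[419,218],[421,258]],56);print(b.round(1).tolist(),b.mean(0));print(unproj(f,[[275,240]],56))
s=telemetry.sense();print(s["eef_pos"],plan(s,[463.5,122.1,150],3.292))
t=pickle.load(open("f0.pkl","rb"))
# holder: black blobs in top & scene
for n,roi in(("top",(355,185,65,70)),("scene",(235,290,75,75))):
    f=t[n];x,y,w,h=roi
    m=(cv2.resize(f["color"][y:y+h,x:x+w].max(2),None,fx=4,fy=4,interpolation=cv2.INTER_CUBIC)<75).astype(np.uint8)
    for c in cv2.findContours(m,0,2)[0]:
        if cv2.contourArea(c)<800: continue
        P=unproj(f,(c[:,0]+.5)/4-.5+np.array([x,y]),57)[:,:2].astype(np.float32);print(n,cv2.minAreaRect(P))
```

```text
blue base [[402.0, 97.0, 5.0], [401.0, 4.0, 5.0], [277.0, 8.0, 5.0], [278.0, 103.0, 5.0]]
[[442.8, 135.3, 56.0], [445.9, 104.3, 56.0], [596.7, 157.9, 56.0], [604.8, 129.1, 56.0]] [522.55861111 131.6614389   56.        ]
[[498.62732134 126.7999563   56.        ]]
[531.47558163 131.96082259 147.79847445] (array([ 0.013, -1.717, -0.062]), array([  0.03,   0.03, -14.99]))
top ((539.2730102539062, -197.67620849609375), (24.166866302490234, 81.24832153320312), 2.637437582015991)
top ((601.8262939453125, -194.2708282470703), (26.06396484375, 81.50846099853516), 3.4329941272735596)
scene ((616.0180053710938, -201.83103942871094), (35.20180130004883, 89.12518310546875), 3.2214958667755127)
scene ((553.8946533203125, -205.47987365722656), (39.188560485839844, 89.59445190429688), 2.9136502742767334)
```

>>> play_rows:
  dp:
    - [0,-0.35,0]
    - [0,-0.7,0]
    - [0,-1.1,0]
    - [0,-1.45,0]
    - [0.01,-1.71,-0.05]
  rot:
    - [0,0,-1]
    - [0,0,-2]
    - [0,0,-3]
    - [0,0,-4]
    - [0,0,-5]
  fingers: 0.75

```text
clock: 8.38
eef_pos: [460.2, 121.1, 146.0]
tcp_rot: [-3.139, -0.001, 2.251]
contact_force: [-0.1, 0.3, 0.5]
opening: 0.71
grasp_force: 0.0
```

>>> play_rows:
  dp:
    - [0,0,0]
    - [0,0,0]
    - [0,0,0]
    - [0,0,0]
    - [0,0,0]
  rot:
    - [0,0,-1]
    - [0,0,-2]
    - [0,0,-3]
    - [0,0,-4]
    - [0,0,-5]

```text
clock: 8.8
eef_pos: [461.7, 121.5, 146.4]
tcp_rot: [-3.141, -0.001, 2.775]
contact_force: [0.5, -0.2, 0.5]
opening: 0.751
grasp_force: 0.0
```

>>> play_rows:
  dp:
    - [0,0,0]
    - [0,0,0]
    - [0,0,0]
    - [0,0,0]
    - [0,0,0]
  rot:
    - [0,0,-1]
    - [0,0,-2]
    - [0,0,-3]
    - [0,0,-4]
    - [0,0,-5]

```text
clock: 9.22
eef_pos: [461.7, 121.5, 146.4]
tcp_rot: [-3.141, -0.002, -2.985]
contact_force: [-1.5, -0.3, -0.2]
opening: 0.747
grasp_force: 0.0
```

Run:
```python
from rig import telemetry, optics
from h import *
s=telemetry.sense();f=wristcam(optics.grab_frame("wrist"),s);cv2.imwrite("pics/w3.png",f["color"][:,:,::-1])
import pickle;pickle.dump((f,s),open("w3.pkl","wb"))
print(s["eef_pos"],s["tcp_rot"],plan(s,[463.7,122.1,32],3.292),proj(f,[[463.7,122.1,56],[442.9,118.9,56]]))
```

```text
[461.68884064 121.47442648 146.37149577] [-3.14138274e+00 -1.86598458e-03 -2.98476654e+00] (array([-0.057,  0.008,  2.859]), array([-0.  , -0.02,  0.06])) [[323.15239917 243.16120193]
 [323.27449083 213.94355322]]
```

View pics/w3.png

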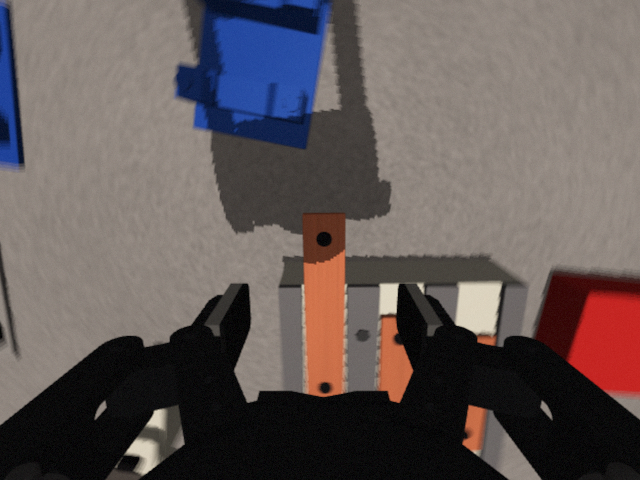

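The bar's end shows at (324,213) as predicted, centred between the fingers at columns 250 and 398. I'm descending around it and closing.

>>> play_rows:
  dp:
    - [-0.01,0,0.4]
    - [-0.03,0,0.9]
    - [-0.05,0,1.4]
    - [-0.06,0.01,1.9]
    - [-0.06,0.01,2.1]
  rot:
    - [0,0,0]
    - [0,0,0.03]
    - [0,0,0.05]
    - [0,0,0.05]
    - [0,0,0.05]

```text
clock: 9.68
eef_pos: [462.9, 122.0, 60.7]
tcp_rot: [-3.141, -0.004, -2.998]
contact_force: [-0.7, -0.5, 0.1]
opening: 0.752
grasp_force: 0.0
```

>>> play_rows:
  dp:
    - [0,0,0.2]
    - [0,0,0.4]
    - [0,0,0.6]
    - [0,0,0.73]
    - [0,0,0.75]
  rot:
    - [0,0,0]
    - [0,0,0]
    - [0,0,0]
    - [0,0,0]
    - [0,0,0]

```text
clock: 10.1
eef_pos: [464.6, 122.4, 32.8]
tcp_rot: [-3.141, -0.001, -2.995]
contact_force: [-0.6, -0.2, 0.7]
opening: 0.75
grasp_force: 0.0
```

>>> play_rows:
  dp:
    - [0,0,0]
    - [0,0,0]
    - [0,0,0]
    - [0,0,0]
    - [0,0,0]
  rot:
    - [0,0,0]
    - [0,0,0]
    - [0,0,0]
    - [0,0,0]
    - [0,0,0]
  fingers: 0.45
  grip_force: 20

```text
clock: 10.52
eef_pos: [465.1, 122.5, 33.7]
tcp_rot: [3.142, 0.001, -2.995]
contact_force: [0.6, -0.5, 0.2]
opening: 0.446
grasp_force: 0.0
```

>>> play_rows:
  dp:
    - [0,0,0]
    - [0,0,0]
    - [0,0,0]
    - [0,0,0]
    - [0,0,0]
  rot:
    - [0,0,0]
    - [0,0,0]
    - [0,0,0]
    - [0,0,0]
    - [0,0,0]
  fingers: 0.0
  grip_force: 20

```text
clock: 10.93
eef_pos: [465.0, 122.5, 33.5]
tcp_rot: [3.142, 0.0, -2.995]
contact_force: [0.0, -0.5, 2.7]
opening: 0.342
grasp_force: 23.5
```

>>> play_rows:
  dp:
    - [0,0,0]
    - [0,0,0]
    - [0,0,0]
    - [0,0,0]
    - [0,0,0]
  rot:
    - [0,0,0]
    - [0,0,0]
    - [0,0,0]
    - [0,0,0]
    - [0,0,0]
  grip_force: 110

```text
clock: 11.35
eef_pos: [465.0, 122.5, 33.6]
tcp_rot: [3.142, 0.0, -2.995]
contact_force: [0.0, -1.4, 5.3]
opening: 0.318
grasp_force: 107.8
```

>>> play_rows:
  dp:
    - [0,0,-0.05]
    - [0,0,-0.12]
    - [0,0,-0.22]
    - [0,0,-0.35]
    - [0,0,-0.5]
  rot:
    - [0,0,0]
    - [0,0,0]
    - [0,0,0]
    - [0,0,0]
    - [0,0,0]

```text
clock: 11.77
eef_pos: [464.5, 122.4, 53.7]
tcp_rot: [-3.141, -0.001, -2.995]
contact_force: [0.3, -0.3, -3.1]
opening: 0.322
grasp_force: 108.4
```

>>> play_rows:
  dp:
    - [0,0,-0.2]
    - [0,0,-0.4]
    - [0,0,-0.6]
    - [0,0,-0.8]
    - [0,0,-0.9]
  rot:
    - [0,0,0]
    - [0,0,0]
    - [0,0,0]
    - [0,0,0]
    - [0,0,0]

```text
clock: 12.18
eef_pos: [465.4, 122.6, 90.9]
tcp_rot: [3.141, 0.002, -2.995]
contact_force: [0.2, 0.5, -2.7]
opening: 0.32
grasp_force: 108.4
```

Run:
```python
from rig import telemetry, optics
from h import *
s=telemetry.sense();f=wristcam(optics.grab_frame("wrist"),s);g=optics.grab_frame("scene")
a=cv2.resize(f["color"],(400,300));b=cv2.resize(g["color"][110:290,280:520],(400,300))
cv2.imwrite("pics/l1.png",np.hstack([a,b])[:,:,::-1]);print(s["eef_pos"],s["tcp_rot"],s["contact_force"],s["wrist_torque"],s["clock"])
```

```text
[465.44080454 122.62039465  90.85935479] [ 3.14143443e+00  1.62809043e-03 -2.99516826e+00] [ 0.24695059  0.49705731 -2.71393903] [ 0.04514874  0.12519948 -0.05006187] 12.1833
```

View pics/l1.png

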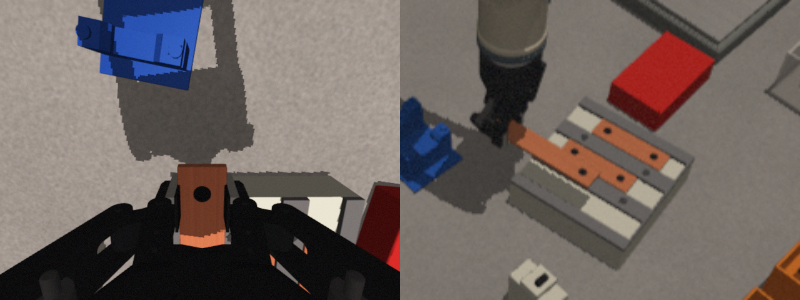

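The bar is held and clear of the bed: the force reads 2.7 N, about its weight. I'll lift and carry it past the holder so the wrist camera, which looks to the robot side of the fingers, can see the holder.

>>> play_rows:
  dp:
    - [0,0,-0.4]
    - [0,0,-1.0]
    - [0,0,-1.7]
    - [0,0,-2.3]
    - [0,0,-2.75]
  rot:
    - [0,0,0]
    - [0,0,0]
    - [0,0,0]
    - [0,0,0]
    - [0,0,0]

```text
clock: 12.7
eef_pos: [465.1, 122.5, 201.1]
tcp_rot: [3.141, 0.001, -2.995]
contact_force: [0.5, 0.4, -1.8]
opening: 0.319
grasp_force: 108.7
```

>>> play_rows:
  dp:
    - [-0.1,-0.3,0]
    - [-0.3,-0.85,0]
    - [-0.55,-1.5,0]
    - [-0.8,-2.17,0]
    - [-1.05,-2.83,0]
  rot:
    - [0,0,0]
    - [0,0,0]
    - [0,0,0]
    - [0,0,0]
    - [0,0,0]

```text
clock: 13.12
eef_pos: [523.0, 15.5, 199.1]
tcp_rot: [3.142, -0.001, -2.995]
contact_force: [0.5, -0.9, -2.5]
opening: 0.318
grasp_force: 108.7
```

>>> play_rows:
  dp:
    - [-0.21,-0.57,0]
    - [-0.42,-1.13,0]
    - [-0.63,-1.7,0]
    - [-0.84,-2.26,0]
    - [-1.05,-2.83,0]
  rot:
    - [0,0,0]
    - [0,0,0]
    - [0,0,0]
    - [0,0,0]
    - [0,0,0]

```text
clock: 13.53
eef_pos: [581.0, -90.4, 198.7]
tcp_rot: [3.141, -0.001, -2.995]
contact_force: [-0.6, 0.6, -2.3]
opening: 0.321
grasp_force: 108.8
```

>>> play_rows:
  dp:
    - [-0.25,-0.67,0]
    - [-0.5,-1.35,0]
    - [-0.75,-2.02,0]
    - [-0.95,-2.56,0]
    - [-1.05,-2.83,0]
  rot:
    - [0,0,0.2]
    - [0,0,0.4]
    - [0,0,0.6]
    - [0,0,0.8]
    - [0,0,0.88]

```text
clock: 13.95
eef_pos: [639.8, -197.6, 198.5]
tcp_rot: [-3.141, -0.0, -3.09]
contact_force: [-0.1, -0.4, -2.8]
opening: 0.318
grasp_force: 108.8
```

>>> play_rows:
  dp:
    - [0,0,0]
    - [0,0,0]
  rot:
    - [0,0,0]
    - [0,0,0]

```text
clock: 14.12
eef_pos: [638.4, -195.0, 198.5]
tcp_rot: [3.141, -0.002, -3.088]
contact_force: [-1.1, -0.4, -2.4]
opening: 0.319
grasp_force: 108.8
```

Run:
```python
from rig import telemetry, optics
from h import *
import pickle
s=telemetry.sense();f=wristcam(optics.grab_frame("wrist"),s);g=optics.grab_frame("scene")
pickle.dump((f,s,g),open("w4.pkl","wb"))
cv2.imwrite("pics/w4.png",f["color"][:,:,::-1]);cv2.imwrite("pics/s4.png",g["color"][:,:,::-1]);print(s["eef_pos"],s["tcp_rot"],s["contact_force"],s["wrist_torque"],s["clock"])
```

```text
[ 638.41615964 -194.95048992  198.52276861] [ 3.14065209e+00 -1.54717706e-03 -3.08783346e+00] [-1.13728586 -0.40620307 -2.41007596] [-0.01455096  0.09843123  0.04023957] 14.1167
```

View pics/w4.png

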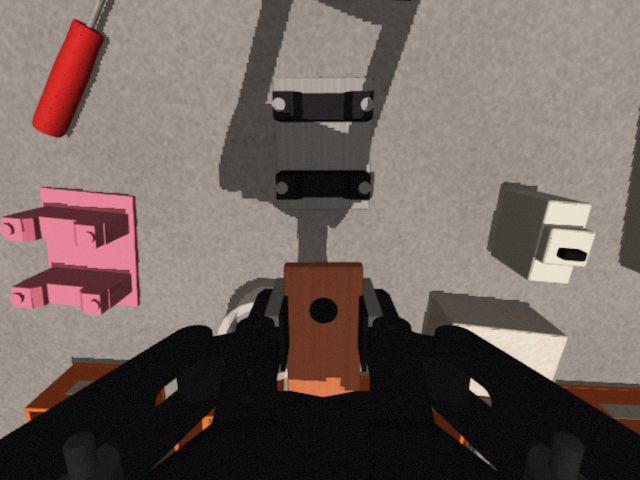

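The wrist view is almost straight above the holder. Its insulators are at rows ~105 and ~186, columns 273–373, and the bar's near end is at (285..362, 263). I'll measure the holder and the bar in the grip in one crop.

Run:
```python
from h import *
import pickle
f,s,g=pickle.load(open("w4.pkl","rb"))
c=-f["R"].T@f["t"];print("cam",c.round(1))
x,y,w,h=262,75,122,135
gray=cv2.resize(f["color"][y:y+h,x:x+w].max(2),None,fx=4,fy=4,interpolation=cv2.INTER_CUBIC)
for th in(35,45,55):
    m=cv2.morphologyEx((gray<th).astype(np.uint8),cv2.MORPH_OPEN,np.ones((7,7)));P=[]
    for q in cv2.findContours(m,0,2)[0]:
        if cv2.contourArea(q)<3000: continue
        p=unproj(f,(q[:,0]+.5)/4-.5+np.array([x,y]),57)[:,:2].astype(np.float32);P.append(p);print(th,"part",cv2.minAreaRect(p),(q[:,0].min(0)/4+[x,y]),(q[:,0].max(0)/4+[x,y]))
    if P: print(th,"all",cv2.minAreaRect(np.vstack(P)))
# predicted bar, flat, in scene view
yaw=s["tcp_rot"][2]+np.pi;u=np.array([np.cos(yaw),np.sin(yaw),0]);n=np.array([-u[1],u[0],0])
e=s["eef_pos"];ctr=e+[0,0,20]+59*u
C=np.array([ctr+a*80*u+b*15*n+[0,0,3] for a,b in((1,1),(1,-1),(-1,-1),(-1,1))])
p=proj(g,C);print("scene pred",p.round(1).tolist());print("wrist pred near",proj(f,C[2:]).round(1).tolist())
x0,y0=p.min(0).astype(int)-25;x1,y1=p.max(0).astype(int)+25
cr=cv2.resize(g["color"][y0:y1,x0:x1],(400,int(400*(y1-y0)/(x1-x0))),interpolation=cv2.INTER_CUBIC);k=400/(x1-x0)
a=cv2.resize(f["color"][y:y+h,x:x+w],None,fx=3.2,fy=3.2,interpolation=cv2.INTER_CUBIC)
H=max(a.shape[0],cr.shape[0]);pad=lambda i:cv2.copyMakeBorder(i,0,H-i.shape[0],0,0,0)
cv2.imwrite("pics/c4.png",np.hstack([pad(a),pad(cr)])[:,:,::-1]);print(a.shape,cr.shape,x0,y0,k)
```

```text
cam [ 570.7 -198.4  340.8]
35 part ((605.606201171875, -196.6371307373047), (23.53068733215332, 77.16948699951172), 3.2325572967529297) [276.  170.5] [370.   199.25]
35 part ((545.4976196289062, -199.948486328125), (21.31002426147461, 77.29613494873047), 3.068723201751709) [273.25  92.25] [372.5 121.5]
35 all ((576.0771484375, -198.23715209960938), (82.6834487915039, 77.2973403930664), 3.224909543991089)
45 part ((605.6084594726562, -196.6009979248047), (23.939226150512695, 77.68460083007812), 3.231973171234131) [275.75 170.25] [370.5 199.5]
45 part ((545.5662841796875, -199.951416015625), (22.3493595123291, 77.81128692626953), 3.751112461090088) [273.  91.] [373.25 122.  ]
45 all ((575.8156127929688, -198.23928833007812), (83.6148681640625, 77.77262878417969), 3.231973171234131)
55 part ((605.6912231445312, -196.6025390625), (24.378087997436523, 78.35438537597656), 3.061610460281372) [275.5 170. ] [370.75 199.75]
55 part ((545.5327758789062, -199.96710205078125), (22.71923828125, 78.42487335205078), 3.6901466846466064) [272.5   90.75] [373.75 122.25]
55 all ((575.8307495117188, -198.2428741455078), (84.07278442382812, 78.41848754882812), 3.176649332046509)
scene pred [[354.6, 356.9], [342.1, 370.5], [271.1, 307.0], [283.7, 295.2]]
wrist pred near [[281.9, 271.6], [362.8, 271.5]]
(432, 390, 3) (375, 400, 3) 246 270 3.007518796992481
```

View pics/c4.png

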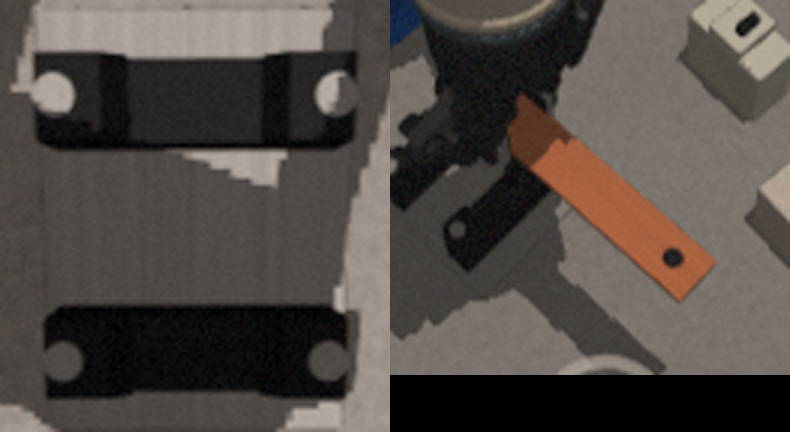

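Run:
```python
from h import *
import pickle
f,s,g=pickle.load(open("w4.pkl","rb"));e=s["eef_pos"];yaw=s["tcp_rot"][2]+np.pi
Rz=lambda a:np.array([[np.cos(a),-np.sin(a)],[np.sin(a),np.cos(a)]])
print("wrist near end in hand",((unproj(f,[[285,263],[362,263]],e[2]+16.4)-e)[:,:2]@Rz(yaw)).round(1).tolist())
print("scene far end in hand",((unproj(g,[[354.1,357.8],[343.1,370.1]],e[2]+22.4)-e)[:,:2]@Rz(yaw)).round(1).tolist())
h=np.array([575.8,-198.2]);hy=0.056
tcp=h-Rz(hy)@np.array([58,0.]);print("TCP goal",tcp,plan(s,[*tcp,100],np.pi+hy))
```

```text
wrist near end in hand [[-22.0, -14.5], [-22.0, 15.4]]
scene far end in hand [[139.3, 13.5], [139.7, -13.3]]
TCP goal [ 517.89092024 -201.44630264] (array([ 3.014e+00, -3.000e-03,  2.468e+00]), array([ 0.01, -0.01, -0.02]))
```

The bar in hand is centred 58 mm ahead of the TCP, straight and level. Both cameras agree. I'm moving over the holder and going down to just above the notches.

>>> play_rows:
  dp:
    - [0.4,0,0]
    - [1.1,0,0]
    - [1.9,0,0]
    - [2.6,0,0]
    - [3.01,0,0]
  rot:
    - [0,0,0]
    - [0,0,0]
    - [0,0,0]
    - [0,0,0]
    - [0,0,0]

```text
clock: 14.63
eef_pos: [515.2, -200.1, 199.2]
tcp_rot: [3.141, -0.002, -3.086]
contact_force: [0.9, -0.6, -2.6]
opening: 0.321
grasp_force: 108.8
```

>>> play_rows:
  dp:
    - [0,0,0.3]
    - [0,0,0.8]
    - [0,0,1.4]
    - [0,0,2.0]
    - [0,0,2.5]
  rot:
    - [0,0,0]
    - [0,0,0]
    - [0,0,0]
    - [0,0,0]
    - [0,0,0]

```text
clock: 15.05
eef_pos: [518.6, -200.5, 98.0]
tcp_rot: [3.141, -0.0, -3.086]
contact_force: [0.5, -0.7, -2.9]
opening: 0.32
grasp_force: 108.8
```

>>> play_rows:
  dp:
    - [0,0,0.3]
    - [0,0,0.6]
    - [0,0,0.8]
    - [0,0,0.9]
    - [0,0,0.9]
  rot:
    - [0,0,0]
    - [0,0,0]
    - [0,0,0]
    - [0,0,0]
    - [0,0,0]

```text
clock: 15.47
eef_pos: [518.8, -201.5, 63.0]
tcp_rot: [3.141, -0.0, -3.087]
contact_force: [-0.2, 0.3, -2.2]
opening: 0.324
grasp_force: 108.8
```

Run:
```python
from rig import telemetry
from h import *
s=telemetry.sense();print(s["clock"],s["eef_pos"],s["tcp_rot"],s["contact_force"],plan(s,[517.9,-201.4,42],np.pi+.056))
```

```text
15.4667 [ 518.75776287 -201.46250377   62.97224826] [ 3.14135320e+00 -4.91191709e-04 -3.08715121e+00] [-0.17353908  0.27848399 -2.24982089] (array([0.021, 0.003, 0.524]), array([ 0.  , -0.  , -0.01]))
```

>>> play_rows:
  dp:
    - [0.02,0,0.1]
    - [0.02,0,0.22]
    - [0.02,0,0.34]
    - [0.02,0,0.42]
    - [0.02,0,0.46]
  rot:
    - [0,0,0]
    - [0,0,0]
    - [0,0,0]
    - [0,0,0]
    - [0,0,0]

```text
clock: 15.88
eef_pos: [517.8, -201.7, 44.6]
tcp_rot: [3.141, -0.0, -3.087]
contact_force: [0.0, -0.8, -2.3]
opening: 0.321
grasp_force: 108.8
```

>>> play_rows:
  dp:
    - [0,0,0.02]
    - [0,0,0.05]
    - [0,0,0.08]
    - [0,0,0.11]
    - [0,0,0.13]
  rot:
    - [0,0,0]
    - [0,0,0]
    - [0,0,0]
    - [0,0,0]
    - [0,0,0]

```text
clock: 16.3
eef_pos: [518.0, -201.7, 39.7]
tcp_rot: [-3.142, 0.0, -3.087]
contact_force: [-0.8, -0.3, -2.5]
opening: 0.317
grasp_force: 108.8
```

>>> play_rows:
  dp:
    - [0,0,0.02]
    - [0,0,0.04]
    - [0,0,0.06]
    - [0,0,0.08]
    - [0,0,0.08]
  rot:
    - [0,0,0]
    - [0,0,0]
    - [0,0,0]
    - [0,0,0]
    - [0,0,0]

```text
clock: 16.72
eef_pos: [517.9, -201.6, 36.4]
tcp_rot: [3.142, -0.0, -3.087]
contact_force: [-0.5, -0.3, -2.2]
opening: 0.314
grasp_force: 108.8
```

>>> play_rows:
  dp:
    - [0,0,0.02]
    - [0,0,0.04]
    - [0,0,0.06]
    - [0,0,0.08]
    - [0,0,0.08]
  rot:
    - [0,0,0]
    - [0,0,0]
    - [0,0,0]
    - [0,0,0]
    - [0,0,0]

```text
clock: 17.13
eef_pos: [517.9, -201.7, 33.2]
tcp_rot: [3.142, -0.0, -3.087]
contact_force: [0.8, -1.1, -2.4]
opening: 0.319
grasp_force: 108.8
```

>>> play_rows:
  dp:
    - [0,0,0.015]
    - [0,0,0.03]
    - [0,0,0.045]
    - [0,0,0.06]
    - [0,0,0.06]
  rot:
    - [0,0,0]
    - [0,0,0]
    - [0,0,0]
    - [0,0,0]
    - [0,0,0]

```text
clock: 17.55
eef_pos: [517.9, -201.7, 30.9]
tcp_rot: [3.141, -0.0, -3.087]
contact_force: [0.1, 0.6, -2.6]
opening: 0.319
grasp_force: 108.8
```

>>> play_rows:
  dp:
    - [0,0,0.01]
    - [0,0,0.02]
    - [0,0,0.03]
    - [0,0,0.035]
    - [0,0,0.035]
  rot:
    - [0,0,0]
    - [0,0,0]
    - [0,0,0]
    - [0,0,0]
    - [0,0,0]

```text
clock: 17.97
eef_pos: [518.1, -201.7, 29.6]
tcp_rot: [-3.142, 0.0, -3.087]
contact_force: [-0.1, 0.0, -1.7]
opening: 0.322
grasp_force: 108.8
```

>>> play_rows:
  dp:
    - [0,0,0.01]
    - [0,0,0.015]
    - [0,0,0.015]
    - [0,0,0.015]
  rot:
    - [0,0,0]
    - [0,0,0]
    - [0,0,0]
    - [0,0,0]

```text
clock: 18.3
eef_pos: [518.1, -201.7, 29.2]
tcp_rot: [-3.141, 0.0, -3.087]
contact_force: [-0.5, -0.8, 0.7]
opening: 0.32
grasp_force: 109.2
```

>>> play_rows:
  dp:
    - [0,0,0.005]
    - [0,0,0.01]
    - [0,0,0.01]
    - [0,0,0.01]
  rot:
    - [0,0,0]
    - [0,0,0]
    - [0,0,0]
    - [0,0,0]

```text
clock: 18.63
eef_pos: [518.1, -201.7, 29.1]
tcp_rot: [-3.141, 0.0, -3.087]
contact_force: [-2.2, 1.3, 7.1]
opening: 0.318
grasp_force: 109.7
```

```bash
python3 -c "
from rig import telemetry
s=telemetry.sense();print(s['eef_pos'],s['tcp_rot'],s['contact_force'],s['wrist_torque'])"
```

```text
[ 518.12419972 -201.74476914   29.0614392 ] [-3.14146528e+00  2.33166258e-04 -3.08730191e+00] [-2.23409223  1.25638764  7.12429892] [ 0.08994515  0.35843794 -0.02513375]
```

The bar is seated: the reaction is 7 N and the height is as expected. I'm releasing.

>>> play_rows:
  dp:
    - [0,0,-0.005]
    - [0,0,-0.008]
    - [0,0,-0.008]
    - [0,0,-0.008]
  rot:
    - [0,0,0]
    - [0,0,0]
    - [0,0,0]
    - [0,0,0]
  grip_force: 20

```text
clock: 18.97
eef_pos: [518.1, -201.8, 29.1]
tcp_rot: [-3.141, 0.0, -3.087]
contact_force: [-1.6, 0.7, 4.7]
opening: 0.318
grasp_force: 109.5
```

>>> play_rows:
  dp:
    - [0,0,0]
    - [0,0,0]
    - [0,0,0]
    - [0,0,0]
    - [0,0,0]
  rot:
    - [0,0,0]
    - [0,0,0]
    - [0,0,0]
    - [0,0,0]
    - [0,0,0]
  fingers: 0.7

```text
clock: 19.38
eef_pos: [518.0, -201.7, 28.8]
tcp_rot: [3.142, -0.0, -3.087]
contact_force: [0.4, 0.2, -0.2]
opening: 0.696
grasp_force: 0.0
```

>>> play_rows:
  dp:
    - [0,0,-0.1]
    - [0,0,-0.3]
    - [0,0,-0.7]
    - [0,0,-1.2]
    - [0,0,-1.7]
  rot:
    - [0,0,0]
    - [0,0,0]
    - [0,0,0]
    - [0,0,0]
    - [0,0,0]

```text
clock: 19.8
eef_pos: [517.8, -201.6, 98.1]
tcp_rot: [3.141, -0.0, -3.087]
contact_force: [0.5, 0.3, 0.1]
opening: 0.701
grasp_force: 0.0
```

>>> play_rows:
  dp:
    - [0,0,-0.6]
    - [-0.5,0,-1.2]
    - [-1.2,0,-1.8]
    - [-1.9,0,-2.3]
    - [-2.5,0,-2.6]
  rot:
    - [0,0,0]
    - [0,0,0]
    - [0,0,0]
    - [0,0,0]
    - [0,0,0]

```text
clock: 20.22
eef_pos: [620.4, -196.5, 205.1]
tcp_rot: [-3.14, 0.004, -3.088]
contact_force: [-0.6, -0.1, 0.9]
opening: 0.698
grasp_force: 0.0
```

>>> play_rows:
  dp:
    - [-0.3,0,0]
    - [-0.5,0,0]
    - [-0.5,0,0]
    - [-0.5,0,0]
    - [-0.5,0,0]
  rot:
    - [0,0,0]
    - [0,0,0]
    - [0,0,0]
    - [0,0,0]
    - [0,0,0]

```text
clock: 20.63
eef_pos: [636.5, -195.1, 200.2]
tcp_rot: [3.141, -0.002, -3.088]
contact_force: [-0.5, 0.6, -1.1]
opening: 0.698
grasp_force: 0.0
```

Run:
```python
from rig import telemetry, optics
from h import *
s=telemetry.sense();f=wristcam(optics.grab_frame("wrist"),s);g=optics.grab_frame("scene")
cv2.imwrite("pics/fin.png",np.hstack([cv2.resize(f["color"],(400,300)),cv2.resize(g["color"][230:410,180:420],(400,300))])[:,:,::-1]);print(s["eef_pos"],s["contact_force"],s["clock"])
hsv=cv2.cvtColor(f["color"],cv2.COLOR_RGB2HSV);m=cv2.inRange(hsv,(3,110,40),(20,255,255));m[:,:260]=0;m[:,390:]=0;m[290:]=0
c=max(cv2.findContours(cv2.morphologyEx(m,cv2.MORPH_CLOSE,np.ones((9,9))),0,2)[0],key=cv2.contourArea)
r=cv2.minAreaRect(unproj(f,c[:,0],51)[:,:2].astype(np.float32));print(r,cv2.boxPoints(r).round(1).tolist())
```

```text
[ 636.45284515 -195.10542695  200.24763621] [-0.45073906  0.64603026 -1.10673278] 20.6333
((575.0540771484375, -198.1916046142578), (158.45382690429688, 30.495214462280273), 3.1639256477355957) [[495.1000061035156, -187.3000030517578], [496.79998779296875, -217.8000030517578], [655.0, -209.0], [653.2999877929688, -178.60000610351562]]
```

View pics/fin.png

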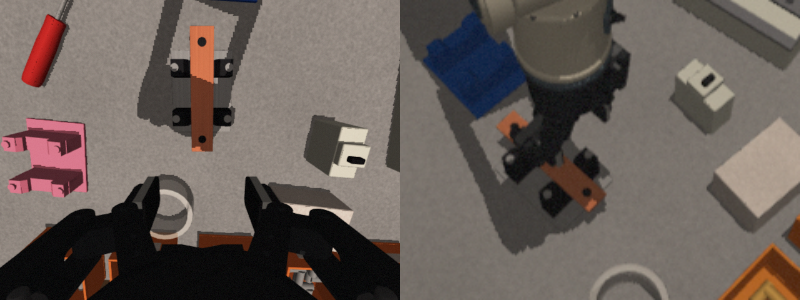

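The bar lies in both notches. In the wrist half it spans (202,27) to (202,150), centred within 1 mm of the holder and in line with it. The gripper is clear and the other items nearby are in place. Handing in.

```bash
python3 -c "
from rig import r
print(r.sign_off())"
```

```text
the job is handed in; nothing more can be done
None
```

The long copper bar lies flat in both notches of the black holder, within about 1 mm of centre by the last wrist picture; it is released, the arm is clear, and the job was handed in at about 20.7 s of the 58 s allowed (no verdict was returned).

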